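Index the leather hoop to the third stop and hold it

ROBOT

A 6-joint arm with a two-finger parallel gripper is mounted at the origin on the work surface. World frame = base frame: x ahead of the robot, y to its left, z up, the work surface at z = 0. Lengths are in m, angles in rad, forces in N, time in s.
With the tool pointing down it reaches from about 0.275 to 0.825 m from the base axis. Payload 5.2 kg.
Tool frame: the origin (TCP) lies midway between the tips of the shut fingers; the grasp point (between the pads) lies 19 mm behind it; z points along the fingers, y is the direction in which the jaws open and shut (so a half turn about z gives the same grasp; the last joint's range is limited). The gripper opens to 93 mm and grips with 3 to 60 N. Pads are 15 mm wide; open, the fingers measure 128 mm over their backs; the gripper's body (75 mm by 188 mm) begins 65 mm behind the grasp point.
Start: joints at [-1.362, 0.259, 1.535, -0, 1.348, -0.203], TCP at [0.22, -0.504, 0.219] pointing down, gripper open.
Joint ranges: [-3.14, 3.14], [-0.91, 2.08], [0.19, 2.58], [-1.22, 4.36], [0.22, 2.71], [-3.12, 3.12]. Speed limits (rad/s): [2.57, 2.57, 3.14, 3.14, 3.14, 3.14].

INTERFACE

Orientations are given as a rotation vector (axis times angle).
In Python, from rig import arm gives the robot as it stands.
- The arm moves only by the tool step_arm, never from a script. Its argument "series" is a list of rows, each a list of 4 numbers: the shift along the tool's x, y, z in mm, then the turn about the tool's z in degrees. A call has 1 to 8 rows; each row is the pose to reach, as a shift and turn from the pose commanded when the call began, along the tool's axes at that moment; what a row does not reach only later rows make up. A row lasts 1/12 s, in which the tool goes at most 41.7 mm and 7.16 degrees, less where a joint would pass 70% of its speed; a pose out of reach is approached as far as the arm can. A call with a gripper value outside its range is refused whole. "jaw" is the closure in counts, from 0 (fully open) to 255 (shut), set as the call begins (left out, the last holds). The fingers move at their own pace and stop on an object; "newtons" is the grip in N (left out, the last holds). Time passes only in rows, so rows that repeat a pose let the fingers close. It gives the time, the measured TCP pose, the force and the opening at its end, in the units of the state.
- arm.get_state(): the state, without advancing time (a new reading comes with each control period).
- arm.grab_frame(name): name is "side" or "top"; returns (picture, depth): 384x512x3 uint8, blue, green, red; 384x512 float32, m along the optical axis (not along the pixel's ray), 0 where there is no reading.
- arm.camera_params(name): a dict with "fx", "fy", "cx", "cy" (pixels), "view" (4x4, takes a point from world to camera coordinates). Camera axes: x right, y up, looking along -z (the intrinsics and any distortion apply to the point x, -y, -z); pixel columns grow to the right and rows downward; lengths in m; the calibration is good to about 2 mm. A picture is of the moment at which its call begins. camera_params takes no time and is no camera call.
- arm.hand_in(): hands the job in, once; it reports no verdict.
Trained networks look in the newest picture that a camera, given by its name, has taken for a name from the list of things; names that differ only in an ending like _2 or _b are one class to them, and where a whole thing is asked for, a point or a joint stands for the part that bears it (a point fixed in the world has none). Each returns a list of dicts, best first, with "confidence" (0 to 1); they miss things now and then, are a little off and sometimes report something else, mostly with a low value. They report only what shows in the picture. A call takes as long as a camera call.
- arm.trace(name, camera): "pixels" (384x512 bool, what is visible of it) and "extent" ([left, top, right, bottom] in pixels, round what is visible of it).
The state is a dict: "clock": time; "joint_positions": joint angles; "qd": joint speeds; "effort": joint torques, N m; "tcp_pos": TCP position; "tool_rot": TCP orientation; "contact_force": force on the tool from outside, world axes, zero at the start; "ft_torque": the same for the moment, N m; "width": finger opening in m.
Only numpy, scipy, OpenCV 4.12 (cv2) and the standard library are available. Lean on these libraries where they do the work, as an engineer would, in place of code of your own. Each camera call takes 0.05 s, during which the arm holds its last target.

TASK

Swing the magnifier arm by its orange peg round to the robot's left until lens and arm are clear of the dark leather hoop on the dividing turntable. Then turn the red index knob clockwise (seen from above), counting the clicks, to the third stop without running on to the fourth, and finish while still gripping the knob and holding it there: the turntable is sprung and runs back if let go. Leave the spare hoop, the wallet and the glue jar where they are.

Things in the scene. Friction and masses are not known exactly. Their poses are not given: they have to be found in the camera images.
- swingarm (a joint): magnifier arm on an upright post at the fixture's far side; light friction (0.1 N m), stays where left. 0: points from the post over the knob to the near side; grows clockwise seen from above, its tip going to the robot's left (+y). Stops at -0.4 and 1.3 rad; clear of the hoop from about 1.05. Starts between -0.25 and 0.2, the lens over the knob
- swing_peg (a point): centre of the upright orange peg at the arm's tip, to be gripped or pushed: 18 mm in diameter, 52 mm tall (26 mm above and below this point), 195 mm from the hinge axis. Directly below it is the arm's white end block, 22 mm wide; next to it, towards the post, the round lens frame (92 mm in diameter, top 27 mm below this point, centre 55 mm from the peg)
- swing_hinge (a point): on the vertical hinge axis of the arm, at the height of swing_peg; the hub (36 mm in diameter) and post below it end 24 mm lower, at 0.17 m. The post stands 140 mm from the knob axis
- turntable (a joint): turntable with hoop and knob, one rigid unit. 0: home end stop, where it starts; grows clockwise seen from above; end at 1.62. Clicks at 0.349, 0.698, 1.047, 1.396 rad (every 20 degrees; the third is 1.047): a roller drops between two rim pins. A spring of 0.18 to 0.23 N m always pulls it back to 0, stronger than the clicks; climbing over a pin takes 0.06 N m more, then eases at once
- knob_grip (a point): centre of the red bar knob on the turntable's axis, 103 mm above the table: grip here, fingers either side. Bar 58 mm long (own x), 16 mm wide (own y), 30 mm tall (15 above and below this point), z up. At home the bar lies within 0.3 rad of the robot's x, its white-marked end towards the robot. Hoop round it: inner radius 80, outer 85 mm, top 27 mm below this point
- spare_hoop_c (a point): centre of a loose dark leather hoop, 150 mm in diameter, 40 mm tall, a bystander on the table left of the fixture
- wallet_c (a point): centre of a tan leather wallet 100 x 75 x 30 mm, a bystander right of the fixture
- glue_jar_c (a point): centre of a white jar with a blue cap, 56 mm in diameter, 75 mm tall, a bystander right of the fixture

How it is judged:
By the outcome, as a careful person would: the job done as asked, in the order asked, and still so for the second after the job is handed in, while the arm keeps its last pose, push and grip.
It also fails if it takes over 61 s, if anything falls off the work surface, if the arm or the gripper's body presses on something with over 40 N, if the wrist force passes 120 N, or if a joint passes its speed limit or range.

## Working session

There is one attempt and no reset: what is moved stays moved. The work goes in short steps, Python scripts to look and compute and a tool call to move; the robot and the scene stay as the last step left them, time stands still between calls to the robot, and variables do not carry over. Pictures are saved under pics/ and viewed, and the job is handed in when it is done.

Besides the shell and the picture viewer there is one more tool, called after "Request:" as a command line: name --pt "numbers of a row" for each row, then --argument value for the rest. step_arm: Moves the arm, as the interface text tells. Its arguments: {"type":"object","properties":{"series":{"type":"array","items":{"type":"array","items":{"type":"number"}}},"jaw":{"type":"number"},"newtons":{"type":"number"}},"required":["series"]}

```bash
mkdir -p pics; ls; cat > h.py <<'E'
import numpy as np, cv2
from rig import arm
def world(cam,u,v,d):
    p=arm.camera_params(cam)
    x=(u-p["cx"])/p["fx"]*d; y=(v-p["cy"])/p["fy"]*d
    c=np.array([x,-y,-d,1.0]); return (np.linalg.inv(p["view"])@c)[:3]
def cloud(cam,mask,D):
    v,u=np.nonzero(mask&(D>0)); d=D[v,u]; p=arm.camera_params(cam)
    c=np.stack([(u-p["cx"])/p["fx"]*d,-(v-p["cy"])/p["fy"]*d,-d,np.ones_like(d)])
    return (np.linalg.inv(p["view"])@c)[:3].T
E
python3 - <<'E'
from h import *
print(arm.get_state())
for c in ("top","side"):
    I,D=arm.grab_frame(c); cv2.imwrite(f"pics/{c}0.png",I); np.save(f"{c}0.npy",D)
    print({k:np.round(v,3) for k,v in arm.camera_params(c).items()})
    for n in ("swing_peg","knob_grip","swingarm"):
        for r in arm.trace(n,c)[:2]:
            P=cloud(c,r["pixels"],D); 
            print(c,n,r["confidence"],r["extent"],r["pixels"].sum(),np.round(np.median(P,0),3) if len(P) else None, np.round(np.percentile(P,[2,98],axis=0),3) if len(P) else None)
E
```

```text
pics
{'clock': 0.0, 'joint_positions': array([-1.36180666e+00,  2.59329426e-01,  1.53608356e+00,  4.08501085e-06,
        1.34799070e+00, -2.02795468e-01]), 'qd': array([ 0.0004243 , -0.00150153, -0.00089862, -0.00072187,  0.00060881,
        0.00026744]), 'effort': array([ 1.17501426e-03, -4.37311149e+01, -2.84001678e+01,  7.17901136e-02,
        4.13157418e-02, -1.24394714e-04]), 'tcp_pos': array([ 0.22004469, -0.50346772,  0.21782482]), 'tool_rot': array([-3.07346625e+00, -6.41898566e-01,  2.55225116e-06]), 'contact_force': array([-0.54798603, -0.5542086 , -0.14000359]), 'ft_torque': array([ 0.01284522,  0.00898017, -0.04276225]), 'width': 0.09293158438032104}
{'fx': np.float64(360.052), 'fy': np.float64(360.052), 'cx': np.float64(251.321), 'cy': np.float64(192.146), 'view': array([[ 0.027, -1.   , -0.012,  0.015],
       [ 0.996,  0.026,  0.086, -0.601],
       [-0.086, -0.014,  0.996, -0.895],
       [ 0.   ,  0.   ,  0.   ,  1.   ]])}
top swing_peg 0.74 [289.3, 170.4, 333.6, 274.9] 2128 [ 0.491 -0.104  0.163] [[ 0.426 -0.139  0.037]
 [ 0.627 -0.057  0.217]]
top swing_peg 0.31 [
[... 309 characters left out ...]
 -0.14   0.036]
 [ 0.629 -0.057  0.217]]
{'fx': np.float64(346.882), 'fy': np.float64(346.882), 'cx': np.float64(261.727), 'cy': np.float64(193.271), 'view': array([[ 0.923, -0.386, -0.003, -0.526],
       [ 0.267,  0.632,  0.728, -0.277],
       [-0.279, -0.672,  0.686, -0.708],
       [ 0.   ,  0.   ,  0.   ,  1.   ]])}
side swing_peg 0.62 [204.1, 223.8, 317.3, 264.6] 2602 [ 0.491 -0.106  0.162] [[ 0.423 -0.142  0.002]
 [ 0.632 -0.011  0.216]]
side knob_grip 0.96 [198.8, 244.6, 290.1, 322.8] 4963 [ 0.474 -0.121  0.037] [[ 0.4   -0.191  0.026]
 [ 0.563 -0.038  0.103]]
side swingarm 0.57 [205.5, 223.1, 320.3, 262.4] 2396 [ 0.49  -0.107  0.162] [[ 0.423 -0.142  0.155]
 [ 0.627 -0.058  0.217]]
```

```bash
python3 - <<'E'
import cv2,numpy as np
a=cv2.imread("pics/top0.png")[140:310,140:400]; b=cv2.imread("pics/side0.png")
cv2.imwrite("pics/top0c.png",cv2.resize(a,None,fx=3,fy=3))
cv2.imwrite("pics/side0c.png",cv2.resize(b[190:370,150:410],None,fx=3,fy=3))
E
```

```text
(no output)
```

View pics/top0.png

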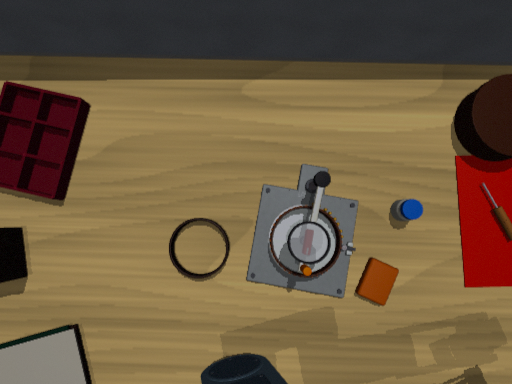

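View pics/top0c.png

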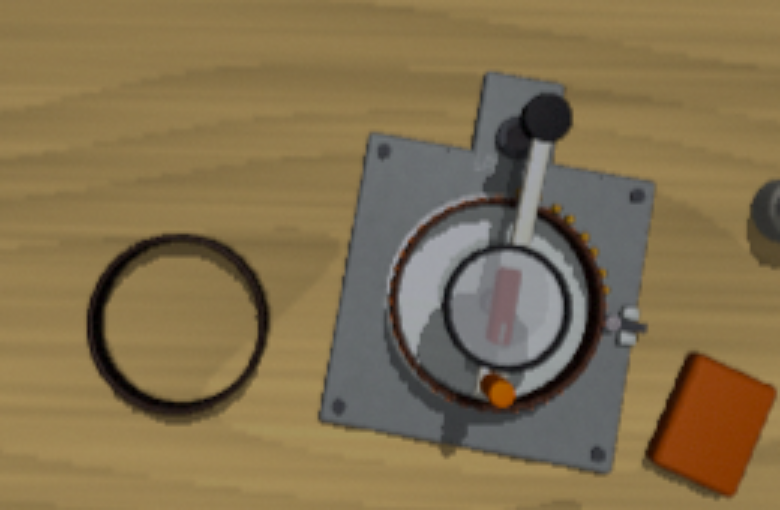

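View pics/side0.png

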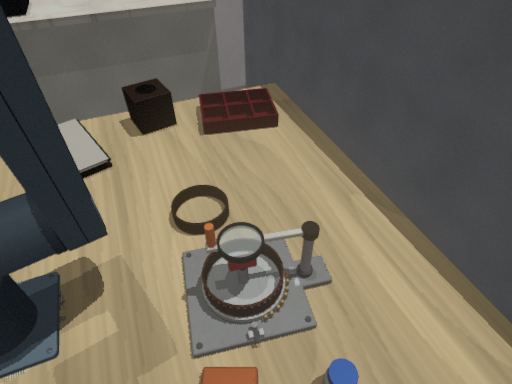

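View pics/side0c.png

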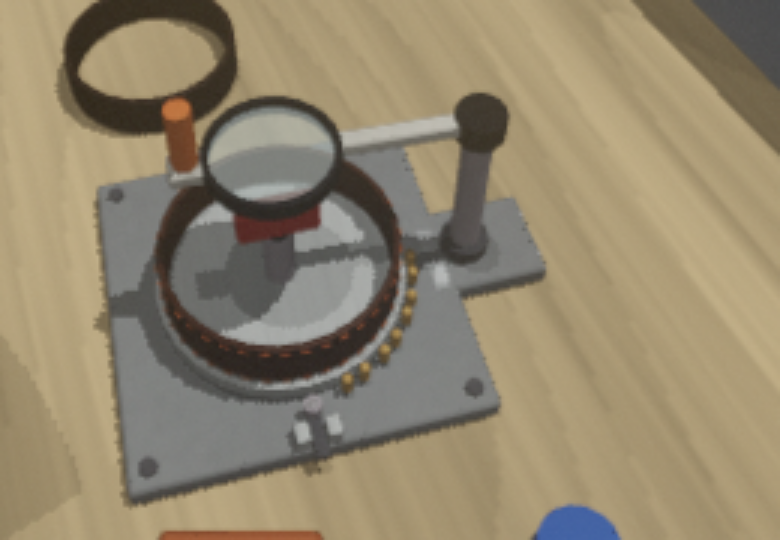

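The pictures show the peg at about (306,270) in the top view, the hub at (322,179), and the knob seen through the lens at about (308,242). The spare hoop is on the left, the wallet and jar on the right. Next I measure precisely.

```bash
cat > m.py <<'E'
from h import *
def orange(cam,I,D):
    hsv=cv2.cvtColor(I,cv2.COLOR_BGR2HSV)
    m=(hsv[...,0]>=7)&(hsv[...,0]<=16)&(hsv[...,1]>200)&(hsv[...,2]>90)
    P=np.zeros(D.shape+(3,)); v,u=np.nonzero(D>0); P[v,u]=cloud(cam,D>0,D)
    return m&(P[...,2]>.165)&(P[...,2]<.235)&(P[...,0]>.3)&(P[...,0]<.75),P
E
python3 - <<'E'
from m import *
for c in ("top","side"):
    I=cv2.imread(f"pics/{c}0.png");D=np.load(f"{c}0.npy")
    m,P=orange(c,I,D); Q=P[m]; print(c,m.sum(),np.round(Q.mean(0),4),np.round(np.percentile(Q,[3,97],axis=0),3))
    T=Q[Q[:,2]>.213]; print("pegtop",len(T),np.round(T.mean(0),4))
    z=P[...,2]
    h=(z>.16)&(P[...,0]>.57)&(P[...,0]<.68)&(P[...,1]>-.2)&(P[...,1]<-.05); Q=P[h]
    print("hub",h.sum(),np.round(np.median(Q,0),4),np.round(np.percentile(Q,[2,98],axis=0),3))
    h=(z>.066)&(z<.085)&(abs(P[...,0]-.49)<.13)&(abs(P[...,1]+.1)<.12); Q=P[h]
    A=np.c_[2*Q[:,:2],np.ones(len(Q))]; s=np.linalg.lstsq(A,(Q[:,:2]**2).sum(1),rcond=None)[0]
    print("hoop",h.sum(),s[:2],np.sqrt(s[2]+s[0]**2+s[1]**2))
E
```

```text
top 62 [ 0.4294 -0.0859  0.2173] [[ 0.422 -0.092  0.208]
 [ 0.438 -0.079  0.22 ]]
pegtop 59 [ 0.429  -0.0859  0.2179]
hub 325 [ 0.6133 -0.1198  0.169 ] [[ 0.571 -0.138  0.162]
 [ 0.635 -0.108  0.173]]
hoop 572 [ 0.48553017 -0.10286926] 0.08334056487277897<stdin>:4: RuntimeWarning: Mean of empty slice.
  ret = um.true_divide(
Traceback (most recent call last):
IndexError: index -1 is out of bounds for axis 0 with size 0
```

```bash
python3 - <<'E'
from m import *
for c in ("top","side"):
    I=cv2.imread(f"pics/{c}0.png");D=np.load(f"{c}0.npy")
    _,P=orange(c,I,D); z=P[...,2]
    near=lambda x,y,r:(np.hypot(P[...,0]-x,P[...,1]-y)<r)
    h=(z>.18)&near(.429,-.086,.03); Q=P[h]
    print(c,"peg",h.sum(),np.round(np.percentile(Q,[3,50,97],axis=0),3))
    h=(z>.15)&(z<.18)&near(.617,-.122,.03)&(I.max(2)<75); Q=P[h]
    print("hub",h.sum(),np.round(Q.mean(0),4),np.round(np.percentile(Q,[2,98],axis=0),3))
    if c=="top":
      (x,y),r=cv2.minEnclosingCircle(Q[Q[:,2]>.165][:,:2].astype(np.float32));print("hub circ",x,y,r)
    h=(z>.072)&(z<.082)&near(.487,-.103,.10); Q=P[h]
    A=np.c_[2*Q[:,:2],np.ones(len(Q))]; s=np.linalg.lstsq(A,(Q[:,:2]**2).sum(1),rcond=None)[0]
    print("hoop",h.sum(),s[:2],np.sqrt(s[2]+s[0]**2+s[1]**2))
E
```

```text
top peg 92 [[ 0.422 -0.094  0.185]
 [ 0.431 -0.085  0.217]
 [ 0.438 -0.078  0.22 ]]
hub 220 [ 0.6201 -0.1222  0.1696] [[ 0.605 -0.138  0.157]
 [ 0.635 -0.107  0.173]]
hub circ 0.6203040480613708 -0.12346881628036499 0.017817093059420586
hoop 487 [ 0.48192959 -0.10278053] 0.08217994362330346
side peg 184 [[ 0.422 -0.096  0.182]
 [ 0.429 -0.093  0.208]
 [ 0.438 -0.081  0.219]]
hub 262 [ 0.6187 -0.1301  0.1662] [[ 0.605 -0.142  0.152]
 [ 0.636 -0.111  0.171]]
hoop 519 [ 0.48211154 -0.10654988] 0.07894363342065146
```

Peg ≈ (0.429, -0.087), hinge ≈ (0.620, -0.123) and knob ≈ (0.482, -0.104). The distances are 194 mm and 139 mm, matching the given 195 and 140 mm. The swing arm is at about q = 0.05. I'll write a planner helper.

```bash
cat > go.py <<'E'
from h import *
from scipy.spatial.transform import Rotation as R
def rel(target,jawdeg=None,s=None):
    s=s or arm.get_state(); Rm=R.from_rotvec(s["tool_rot"]).as_matrix()
    d=Rm.T@(np.array(target)-s["tcp_pos"])*1000
    cur=np.degrees(np.arctan2(Rm[1,1],Rm[0,1])); t=0
    if jawdeg is not None: t=(cur-jawdeg+90)%180-90
    return np.round(d,1),round(t,1),round(cur,1)
def st():
    s=arm.get_state(); Rm=R.from_rotvec(s["tool_rot"]).as_matrix()
    print("t",round(s["clock"],2),"tcp",np.round(s["tcp_pos"],4),"jaw",round(np.degrees(np.arctan2(Rm[1,1],Rm[0,1])),1),"F",np.round(s["contact_force"],1),"Tq",np.round(s["ft_torque"],2),"w",round(s["width"],4),"j",np.round(s["joint_positions"],2))
E
python3 -c "
from go import *
st();print(rel([.429,-.087,.265],-111))"
```

```text
t 0.4 tcp [ 0.2202 -0.504   0.2185] jaw -66.4 F [ 0.2 -0.1  0.5] Tq [-0.01  0.03  0.05] w 0.0931 j [-1.36  0.26  1.54  0.    1.35 -0.2 ]
(array([ 358.3, -298.5,  -46.4]), np.float64(44.6), np.float64(-66.4))
```

Request:
step_arm --pt "20 -17 -46 4" --pt "50 -42 -46 8" --pt "90 -75 -46 14" --pt "125 -104 -46 20" --pt "160 -133 -46 26" --pt "195 -162 -46 32" --pt "230 -192 -46 38" --pt "265 -221 -46 44" --jaw 0 --newtons 15

```text
clock: 1.07
tcp_pos: [0.3573, -0.2293, 0.2649]
tool_rot: [3.093, -0.549, 0.001]
contact_force: [1.3, -0.8, 0.1]
width: 0.0931
```

```bash
python3 -c "
from go import *
st();print(rel([.429,-.087,.265],-111))"
```

```text
t 1.07 tcp [ 0.3573 -0.2293  0.2649] jaw -110.1 F [ 1.3 -0.8  0.1] Tq [-0.   -0.04 -0.04] w 0.0931 j [-0.83 -0.    1.73  0.    1.42  1.09]
(array([ 1.840e+01, -1.582e+02, -1.000e-01]), np.float64(0.9), np.float64(-110.1))
```

Request:
step_arm --pt "0 0 0 0" --pt "0 0 0 0"

```text
clock: 1.23
tcp_pos: [0.3576, -0.2297, 0.265]
tool_rot: [3.096, -0.532, 0.001]
contact_force: [0.1, 0.7, 0.2]
width: 0.0932
```

```bash
python3 -c "
from go import *
st();print(rel([.429,-.087,.265],-111))"
```

```text
t 1.23 tcp [ 0.3576 -0.2297  0.265 ] jaw -109.5 F [0.1 0.7 0.2] Tq [ 0.04 -0.03  0.01] w 0.0932 j [-0.83 -0.    1.73 -0.    1.42  1.08]
(array([ 1.970e+01, -1.584e+02, -1.000e-01]), np.float64(1.5), np.float64(-109.5))
```

Request:
step_arm --pt "4 -32 0 1" --pt "8 -64 0 1" --pt "12 -95 0 1" --pt "16 -127 0 1" --pt "20 -158 0 1" --pt "20 -158 0 1" --pt "20 -158 0 1"

```text
clock: 1.82
tcp_pos: [0.4296, -0.0899, 0.2645]
tool_rot: [3.09, -0.563, -0.0]
contact_force: [-0.7, -1.5, 0.7]
width: 0.0933
```

```bash
python3 -c "
from go import *
st();print(rel([.429,-.087,.185],-111))
from m import *
for c in ('top','side'):
    I,D=arm.grab_frame(c);cv2.imwrite(f'pics/{c}1.png',I)
a=cv2.imread('pics/top1.png')[140:310,140:400];b=cv2.imread('pics/side1.png')[120:340,120:410]
cv2.imwrite('pics/c1.png',np.vstack([cv2.resize(a,(400,262)),cv2.resize(b,(400,303))]))
"
```

```text
t 1.82 tcp [ 0.4296 -0.0899  0.2645] jaw -110.6 F [-0.7 -1.5  0.7] Tq [0.07 0.03 0.01] w 0.0933 j [-0.46  0.02  1.7  -0.    1.42  1.47]
(array([-1.6, -2.5, 79.5]), np.float64(0.4), np.float64(-110.6))
```

View pics/c1.png

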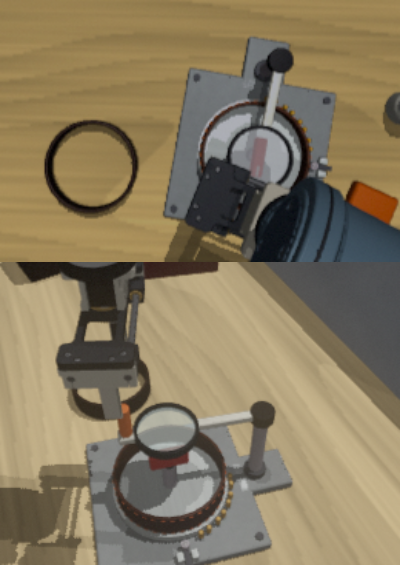

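The side view shows the open gripper over the peg, so I descend and grip.

Request:
step_arm --pt "-1 -2 25 0" --pt "-1 -2 50 0" --pt "-1 -2 70 0" --pt "-1 -2 79 0" --pt "-1 -2 79 0"

```text
clock: 2.33
tcp_pos: [0.4274, -0.0882, 0.1838]
tool_rot: [-3.088, 0.571, 0.007]
contact_force: [0.5, 0.7, -0.6]
width: 0.0931
```

Request:
step_arm --pt "0 0 0 0" --pt "0 0 0 0" --pt "0 0 0 0" --pt "0 0 0 0" --pt "0 0 0 0" --pt "0 0 0 0" --pt "0 0 0 0" --pt "0 0 0 0" --jaw 255 --newtons 10

```text
clock: 3.0
tcp_pos: [0.4291, -0.0871, 0.1858]
tool_rot: [3.09, -0.567, 0.0]
contact_force: [-0.1, -0.3, 0.2]
width: 0.0441
```

```bash
python3 -c "
from go import *
st()
H=np.array([.620,-.123]);s=arm.get_state();p=s['tcp_pos'];r=H-p[:2];print(np.hypot(*r),np.degrees(np.arctan2(-r[1],r[0])))
Rm=R.from_rotvec(s['tool_rot']).as_matrix()
v=p[:2]-H
for k in range(4,72,4):
  a=-np.radians(k); w=np.array([np.cos(a)*v[0]-np.sin(a)*v[1],np.sin(a)*v[0]+np.cos(a)*v[1]])
  d=np.r_[H+w-p[:2],0]; print(k,np.round(H+w,3),np.round(Rm.T@d*1000,0))
"
```

```text
t 3.0 tcp [ 0.4291 -0.0871  0.1858] jaw -110.8 F [-0.1 -0.3  0.2] Tq [0.06 0.   0.02] w 0.0441 j [-0.46  0.08  1.84  0.    1.22  1.48]
0.19422553037874882 10.641409837026725
4 [ 0.432 -0.074] [ -2. -13.  -0.]
8 [ 0.436 -0.061] [ -3. -27.  -0.]
12 [ 0.441 -0.048] [ -3. -40.  -0.]
16 [ 0.446 -0.036] [ -2. -54.  -0.]
20 [ 0.453 -0.024] [ -0. -67.  -0.]
24 [ 0.46  -0.013] [  3. -81.  -0.]
28 [ 0.468 -0.002] [  6. -94.  -0.]
32 [0.477 0.009] [  11. -107.    0.]
36 [0.487 0.018] [  16. -119.    0.]
40 [0.497 0.027] [  23. -131.    0.]
44 [0.508 0.035] [  30. -142.    0.]
48 [0.519 0.043] [  38. -153.    0.]
52 [0.531 0.05 ] [  46. -164.    0.]
56 [0.543 0.055] [  56. -174.    0.]
60 [0.556 0.06 ] [  66. -183.    0.]
64 [0.569 0.064] [  77. -191.    0.]
68 [0.582 0.067] [  88. -199.    0.]
```

Request:
step_arm --pt "0 0 0 0" --pt "0 0 0 0" --pt "0 0 0 0" --pt "0 0 0 0" --pt "0 0 0 0" --pt "0 0 0 0"

```text
clock: 3.5
tcp_pos: [0.4291, -0.0872, 0.1857]
tool_rot: [-3.09, 0.568, -0.0]
contact_force: [-0.1, 0.3, 0.7]
width: 0.0178
```

```bash
python3 -c "
from go import *
st()"
```

```text
t 3.5 tcp [ 0.4291 -0.0872  0.1857] jaw -110.8 F [-0.1  0.3  0.7] Tq [ 0.06 -0.09 -0.  ] w 0.0178 j [-0.46  0.08  1.84  0.    1.22  1.48]
```

The opening is 17.8 mm, so the 18 mm peg is gripped. Now I swing along the arc.

Request:
step_arm --pt "-2 -13 0 0" --pt "-3 -27 0 0" --pt "-3 -40 0 0" --pt "-2 -54 0 0" --pt "0 -67 0 0" --pt "3 -81 0 0" --pt "6 -94 0 0" --pt "11 -107 0 0"

```text
clock: 4.17
tcp_pos: [0.4769, 0.0094, 0.1854]
tool_rot: [3.089, -0.568, -0.002]
contact_force: [-0.8, -1.8, 0.1]
width: 0.0179
```

```bash
python3 -c "
from go import *
st()"
```

```text
t 4.17 tcp [0.4769 0.0094 0.1854] jaw -110.8 F [-0.8 -1.8  0.1] Tq [-0.13  0.27 -0.16] w 0.0179 j [-0.21  0.15  1.75 -0.    1.24  1.72]
```

Request:
step_arm --pt "5 -12 0 0" --pt "12 -24 0 0" --pt "19 -35 0 0" --pt "27 -46 0 0" --pt "35 -57 0 0" --pt "45 -67 0 0" --pt "55 -76 0 0" --pt "66 -84 0 0"

```text
clock: 4.83
tcp_pos: [0.5694, 0.0646, 0.1853]
tool_rot: [3.09, -0.567, -0.002]
contact_force: [-1.9, -0.7, 0.8]
width: 0.0177
```

Request:
step_arm --pt "5 -4 0 0" --pt "5 -4 0 0" --pt "5 -4 0 0"

```text
clock: 5.08
tcp_pos: [0.5752, 0.066, 0.1853]
tool_rot: [-3.09, 0.567, 0.0]
contact_force: [-0.3, 0.2, -2.4]
width: 0.0178
```

```bash
python3 -c "
from go import *
st()
H=np.array([.620,-.123]);p=arm.get_state()['tcp_pos'];r=H-p[:2];print(np.hypot(*r),np.arctan2(-r[1],r[0]), np.arctan2(p[1]+.123,.62-p[0])-.137)"
```

```text
t 5.08 tcp [0.5752 0.066  0.1853] jaw -110.8 F [-0.3  0.2 -2.4] Tq [ 0.14 -0.05  0.03] w 0.0178 j [-0.08  0.33  1.51  0.    1.29  1.86]
0.1942141062126371 1.3381969672466059 1.2011969672466059
```

q ≈ 1.20. I release and rise.

Request:
step_arm --pt "0 0 0 0" --pt "0 0 0 0" --pt "0 0 0 0" --pt "0 0 0 0" --pt "0 0 0 0" --pt "0 0 0 0" --jaw 0

```text
clock: 5.58
tcp_pos: [0.5749, 0.0658, 0.1858]
tool_rot: [-3.09, 0.568, -0.0]
contact_force: [-0.1, -0.8, 0.6]
width: 0.0531
```

Request:
step_arm --pt "0 0 -15 0" --pt "0 0 -40 0" --pt "0 0 -75 0" --pt "0 0 -90 0" --pt "0 0 -90 0"

```text
clock: 6.0
tcp_pos: [0.5771, 0.0657, 0.2804]
tool_rot: [-3.089, 0.567, -0.013]
contact_force: [0.8, -0.5, 1.2]
width: 0.0864
```

```bash
python3 - <<'E'
from go import *
from m import *
st()
for c in ('top','side'):
    I,D=arm.grab_frame(c);cv2.imwrite(f'pics/{c}2.png',I);np.save(f"{c}2.npy",D)
a=cv2.imread('pics/top2.png')[140:310,140:400];b=cv2.imread('pics/side2.png')[120:340,120:410]
cv2.imwrite('pics/c2.png',np.vstack([cv2.resize(a,(400,262)),cv2.resize(b,(400,303))]))
E
```

```text
t 6.0 tcp [0.5771 0.0657 0.2804] jaw -110.8 F [ 0.8 -0.5  1.2] Tq [ 0.09 -0.03  0.01] w 0.0864 j [-0.08  0.28  1.36  0.    1.5   1.86]
```

View pics/c2.png

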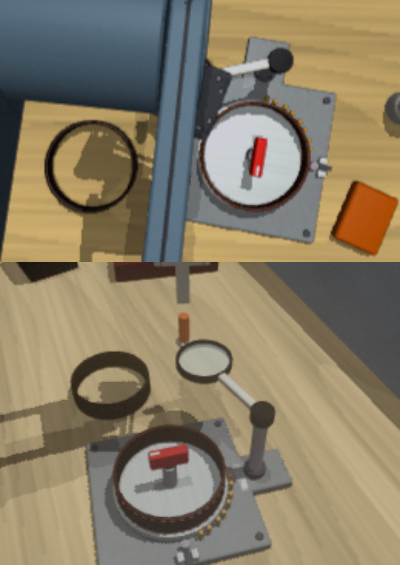

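The lens and arm are clear of the hoop, and the knob is fully visible. I measure the knob from depth.

```bash
python3 - <<'E'
from m import *
from go import rel,st
for c in ("top","side"):
    I=cv2.imread(f"pics/{c}2.png");D=np.load(f"{c}2.npy")
    _,P=orange(c,I,D); z=P[...,2]
    h=(z>.108)&(z<.13)&(np.hypot(P[...,0]-.482,P[...,1]+.104)<.045); Q=P[h]
    r=cv2.minAreaRect((Q[:,:2]*1000).astype(np.float32)); d=np.linalg.svd(Q[:,:2]-Q[:,:2].mean(0),full_matrices=False)[2][0]
    print(c,h.sum(),np.round(Q.mean(0),4),r,np.degrees(np.arctan2(d[1],d[0])), np.median(Q[:,2]))
    h=(z>.072)&(z<.082)&(np.hypot(P[...,0]-.482,P[...,1]+.104)<.1)&(np.hypot(P[...,0]-.482,P[...,1]+.104)>.07); Q=P[h]
    A=np.c_[2*Q[:,:2],np.ones(len(Q))]; s=np.linalg.lstsq(A,(Q[:,:2]**2).sum(1),rcond=None)[0]
    print("hoop",h.sum(),s[:2],np.sqrt(s[2]+s[0]**2+s[1]**2))
E
```

```text
top 188 [ 0.4818 -0.1022  0.1177] ((482.039306640625, -103.25765228271484), (16.679624557495117, 57.25911331176758), 80.82261657714844) 171.04914413692035 0.11790190243955295
hoop 486 [ 0.48194209 -0.10281761] 0.08214466430435424
side 254 [ 0.4822 -0.1062  0.116 ] ((482.8277282714844, -104.13584899902344), (17.20069694519043, 57.907997131347656), 80.83837127685547) 170.7008070732939 0.11694365501946147
hoop 630 [ 0.48276428 -0.1044013 ] 0.0821128542506756
```

```bash
python3 -c "
from go import *
st();print(rel([.482,-.1035,.23],-99.1));print(rel([.482,-.1035,.084],-99.1))"
```

```text
t 6.1 tcp [0.5751 0.0659 0.2758] jaw -110.8 F [-1.1 -0.6 -0.1] Tq [ 0.03  0.02 -0.01] w 0.0914 j [-0.08  0.28  1.37  0.    1.49  1.86]
(array([-26.8, 191.4,  45.7]), np.float64(-11.7), np.float64(-110.8))
(array([-27. , 191.5, 191.7]), np.float64(-11.7), np.float64(-110.8))
```

Request:
step_arm --pt "-4 30 0 -2" --pt "-9 62 0 -4" --pt "-13 95 0 -6" --pt "-18 127 10 -8" --pt "-22 160 25 -10" --pt "-27 191 45 -11.7" --pt "-27 191 45 -11.7" --pt "-27 191 45 -11.7"

```text
clock: 6.77
tcp_pos: [0.4796, -0.1035, 0.228]
tool_rot: [-3.129, 0.256, 0.009]
contact_force: [0.5, -0.0, -0.2]
width: 0.093
```

```bash
python3 -c "
from go import *
st();print(rel([.482,-.1035,.084],-99.1))
for c in ('top','side'):
    I,D=arm.grab_frame(c);cv2.imwrite(f'pics/{c}3.png',I)
a=cv2.imread('pics/top3.png')[140:310,140:400];b=cv2.imread('pics/side3.png')[120:340,120:410]
cv2.imwrite('pics/c3.png',np.vstack([cv2.resize(a,(400,262)),cv2.resize(b,(400,303))]))
"
```

```text
t 6.77 tcp [ 0.4796 -0.1035  0.228 ] jaw -99.3 F [ 0.5 -0.  -0.2] Tq [ 0.1  -0.03  0.01] w 0.093 j [-0.44  0.15  1.65  0.    1.35  1.29]
(array([ 3.20e+00, -1.00e-01,  1.44e+02]), np.float64(-0.2), np.float64(-99.3))
```

View pics/c3.png

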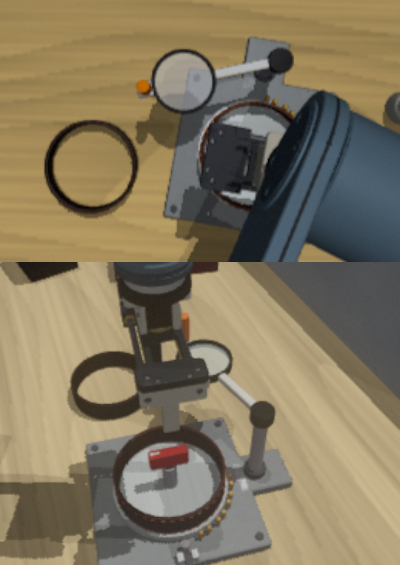

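The gripper is centred above the knob with the lens well to the left, so I descend.

Request:
step_arm --pt "0 0 30 0" --pt "0 0 60 0" --pt "0 0 90 0" --pt "0 0 115 0" --pt "0 0 132 0" --pt "0 0 132 0" --pt "0 0 132 0"

```text
clock: 7.45
tcp_pos: [0.4823, -0.1019, 0.0985]
tool_rot: [-3.131, 0.247, 0.002]
contact_force: [1.5, 0.3, 0.2]
width: 0.093
```

```bash
python3 -c "
from go import *
st();print(rel([.482,-.1035,.084],-99.1))"
```

```text
t 7.45 tcp [ 0.4823 -0.1019  0.0985] jaw -99.0 F [1.5 0.3 0.2] Tq [ 0.1  -0.01 -0.  ] w 0.093 j [-0.44  0.28  1.83  0.    1.03  1.29]
(array([ 0. ,  1.6, 14.5]), np.float64(0.1), np.float64(-99.0))
```

Request:
step_arm --pt "0 1 8 0" --pt "0 1 14 0" --pt "0 1 14 0" --pt "0 1 14 0"

```text
clock: 7.78
tcp_pos: [0.4819, -0.104, 0.085]
tool_rot: [3.132, -0.25, 0.001]
contact_force: [-0.8, -0.2, 0.1]
width: 0.0929
```

Request:
step_arm --pt "0 0 0 0" --pt "0 0 0 0" --pt "0 0 0 0" --pt "0 0 0 0" --pt "0 0 0 0" --pt "0 0 0 0" --pt "0 0 0 0" --pt "0 0 0 0" --jaw 255 --newtons 20

```text
clock: 8.45
tcp_pos: [0.4818, -0.104, 0.0847]
tool_rot: [-3.132, 0.25, 0.0]
contact_force: [-0.3, 0.1, 1.0]
width: 0.044
```

Request:
step_arm --pt "0 0 0 0" --pt "0 0 0 0" --pt "0 0 0 0" --pt "0 0 0 0" --pt "0 0 0 0" --pt "0 0 0 0" --pt "0 0 0 0" --pt "0 0 0 0"

```text
clock: 9.12
tcp_pos: [0.4819, -0.1029, 0.0846]
tool_rot: [-3.13, 0.25, -0.0]
contact_force: [1.4, 4.9, 1.4]
width: 0.016
```

```bash
python3 -c "
from go import *
st()"
```

```text
t 9.12 tcp [ 0.4819 -0.1029  0.0846] jaw -99.1 F [1.4 4.9 1.4] Tq [ 0.83 -0.22  0.16] w 0.016 j [-0.44  0.29  1.85  0.    1.    1.29]
```

Request:
step_arm --pt "0 -0.8 0 0" --pt "0 -0.8 0 0" --pt "0 -0.8 0 0" --pt "0 -0.8 0 0" --newtons 45

```text
clock: 9.45
tcp_pos: [0.4819, -0.1029, 0.0846]
tool_rot: [-3.131, 0.25, 0.0]
contact_force: [1.4, 3.1, 0.1]
width: 0.0157
```

```bash
python3 -c "
from go import *
st()"
```

```text
t 9.45 tcp [ 0.4819 -0.1029  0.0846] jaw -99.1 F [1.4 3.1 0.1] Tq [ 0.61 -0.15  0.22] w 0.0157 j [-0.44  0.29  1.85  0.    1.    1.29]
```

Request:
step_arm --pt "0 0 0 1.5" --pt "0 0 0 3" --pt "0 0 0 4.5" --pt "0 0 0 6" --pt "0 0 0 6" --pt "0 0 0 6"

```text
clock: 9.95
tcp_pos: [0.4819, -0.1028, 0.0846]
tool_rot: [-3.114, 0.412, 0.0]
contact_force: [1.4, 5.3, -0.7]
width: 0.0156
```

```bash
python3 -c "
from go import *
st()"
```

```text
t 9.95 tcp [ 0.4819 -0.1028  0.0846] jaw -105.1 F [ 1.4  5.3 -0.7] Tq [ 0.89 -0.2   0.2 ] w 0.0156 j [-0.44  0.29  1.85  0.    1.    1.4 ]
```

Torque is about 0.2 N m, which is the spring. I approach the first click in finer steps.

Request:
step_arm --pt "0 0 0 2" --pt "0 0 0 4" --pt "0 0 0 6" --pt "0 0 0 8" --pt "0 0 0 8"

```text
clock: 10.37
tcp_pos: [0.4819, -0.1027, 0.0846]
tool_rot: [-3.077, 0.631, 0.0]
contact_force: [2.1, 4.7, -0.0]
width: 0.0157
```

```bash
python3 -c "
from go import *
st()"
```

```text
t 10.37 tcp [ 0.4819 -0.1027  0.0846] jaw -113.2 F [ 2.1  4.7 -0. ] Tq [ 0.95 -0.22  0.18] w 0.0157 j [-0.44  0.29  1.85  0.    1.    1.54]
```

Request:
step_arm --pt "0 0 0 1.5" --pt "0 0 0 1.5"

```text
clock: 10.53
tcp_pos: [0.482, -0.1027, 0.0846]
tool_rot: [-3.068, 0.67, 0.0]
contact_force: [1.1, 4.3, -0.1]
width: 0.016
```

```bash
python3 -c "
from go import *
st()"
```

```text
t 10.53 tcp [ 0.482  -0.1027  0.0846] jaw -114.7 F [ 1.1  4.3 -0.1] Tq [ 1.01 -0.32  0.16] w 0.016 j [-0.44  0.29  1.85  0.    1.    1.56]
```

Request:
step_arm --pt "0 0 0 1.5" --pt "0 0 0 1.5"

```text
clock: 10.7
tcp_pos: [0.482, -0.1027, 0.0846]
tool_rot: [-3.059, 0.711, 0.0]
contact_force: [2.2, 6.1, -0.6]
width: 0.016
```

```bash
python3 -c "
from go import *
st()"
```

```text
t 10.7 tcp [ 0.482  -0.1027  0.0846] jaw -116.2 F [ 2.2  6.1 -0.6] Tq [ 0.95 -0.35  0.09] w 0.016 j [-0.44  0.29  1.85  0.    1.    1.59]
```

Request:
step_arm --pt "0 0 0 1.5" --pt "0 0 0 1.5"

```text
clock: 10.87
tcp_pos: [0.482, -0.1026, 0.0846]
tool_rot: [-3.05, 0.751, -0.0]
contact_force: [1.3, 5.7, 0.5]
width: 0.0152
```

```bash
python3 -c "
from go import *
st()"
```

```text
t 10.87 tcp [ 0.482  -0.1026  0.0846] jaw -117.7 F [1.3 5.7 0.5] Tq [ 0.95 -0.31  0.03] w 0.0152 j [-0.44  0.29  1.85  0.    1.    1.62]
```

Request:
step_arm --pt "0 0 0 1.5" --pt "0 0 0 1.5"

```text
clock: 11.03
tcp_pos: [0.482, -0.1026, 0.0846]
tool_rot: [-3.039, 0.79, 0.0]
contact_force: [2.0, 6.0, -0.9]
width: 0.0156
```

```bash
python3 -c "
from go import *
st()"
```

```text
t 11.03 tcp [ 0.482  -0.1026  0.0846] jaw -119.2 F [ 2.   6.  -0.9] Tq [ 0.99 -0.29  0.22] w 0.0156 j [-0.44  0.29  1.85  0.    1.    1.64]
```

Request:
step_arm --pt "0 0 0 1.5" --pt "0 0 0 1.5"

```text
clock: 11.2
tcp_pos: [0.482, -0.1026, 0.0846]
tool_rot: [-3.029, 0.83, -0.0]
contact_force: [3.0, 5.3, -0.0]
width: 0.0159
```

```bash
python3 -c "
from go import *
st()"
```

```text
t 11.2 tcp [ 0.482  -0.1026  0.0846] jaw -120.6 F [ 3.   5.3 -0. ] Tq [ 1.03 -0.35  0.23] w 0.0159 j [-0.44  0.29  1.85  0.    1.    1.67]
```

```bash
python3 -c "
from go import *
I,D=arm.grab_frame('side');cv2.imwrite('pics/side4.png',I)
a=cv2.imread('pics/side2.png')[210:350,170:340]
cv2.imwrite('pics/c4.png',np.hstack([cv2.resize(x,None,fx=2.3,fy=2.3,interpolation=cv2.INTER_CUBIC) for x in (a,I[210:350,170:340])]))
for i in range(4): st(); arm.grab_frame('top')
"
```

```text
t 11.25 tcp [ 0.482  -0.1026  0.0846] jaw -120.6 F [ 2.1  5.1 -0.1] Tq [ 1.03 -0.32  0.21] w 0.0156 j [-0.44  0.29  1.85  0.    1.    1.67]
t 11.3 tcp [ 0.482  -0.1026  0.0846] jaw -120.6 F [2.7 5.9 0.4] Tq [ 1.01 -0.31  0.23] w 0.0159 j [-0.44  0.29  1.85  0.    1.    1.67]
t 11.35 tcp [ 0.482  -0.1026  0.0846] jaw -120.6 F [2.8 6.6 0.6] Tq [ 1.02 -0.32  0.23] w 0.0157 j [-0.44  0.29  1.85  0.    1.    1.67]
t 11.4 tcp [ 0.482  -0.1026  0.0846] jaw -120.6 F [2.4 5.7 0.2] Tq [ 1.   -0.29  0.18] w 0.0155 j [-0.44  0.29  1.85  0.    1.    1.67]
```

View pics/c4.png

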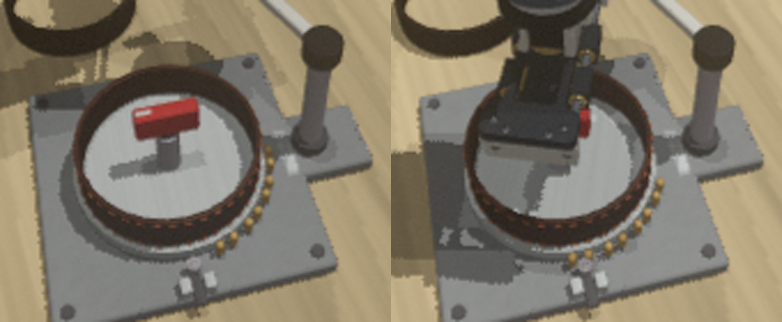

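The roller now sits between the first two pins, so that is one click. The torque fell to 0.03 N m and came back at jaw ≈ -118 to -119. On to the second.

Request:
step_arm --pt "0 0 0 2" --pt "0 0 0 4" --pt "0 0 0 6" --pt "0 0 0 8" --pt "0 0 0 10" --pt "0 0 0 12" --pt "0 0 0 13.5" --pt "0 0 0 13.5"

```text
clock: 12.12
tcp_pos: [0.4821, -0.1024, 0.0846]
tool_rot: [-2.91, 1.18, -0.0]
contact_force: [2.4, 6.3, -0.4]
width: 0.0157
```

```bash
python3 -c "
from go import *
st()"
```

```text
t 12.12 tcp [ 0.4821 -0.1024  0.0846] jaw -134.2 F [ 2.4  6.3 -0.4] Tq [ 1.13 -0.45  0.15] w 0.0157 j [-0.44  0.29  1.85  0.    1.    1.9 ]
```

Request:
step_arm --pt "0 0 0 1" --pt "0 0 0 1"

```text
clock: 12.28
tcp_pos: [0.4822, -0.1024, 0.0846]
tool_rot: [-2.9, 1.205, 0.0]
contact_force: [2.8, 6.7, -0.3]
width: 0.0158
```

```bash
python3 -c "
from go import *
st()"
```

```text
t 12.28 tcp [ 0.4822 -0.1024  0.0846] jaw -135.1 F [ 2.8  6.7 -0.3] Tq [ 1.07 -0.47  0.14] w 0.0158 j [-0.44  0.29  1.85  0.    1.    1.92]
```

Request:
step_arm --pt "0 0 0 1" --pt "0 0 0 1"

```text
clock: 12.45
tcp_pos: [0.4822, -0.1024, 0.0846]
tool_rot: [-2.889, 1.23, -0.0]
contact_force: [3.0, 6.1, -0.2]
width: 0.0156
```

```bash
python3 -c "
from go import *
st()"
```

```text
t 12.45 tcp [ 0.4822 -0.1024  0.0846] jaw -136.1 F [ 3.   6.1 -0.2] Tq [ 1.14 -0.44  0.14] w 0.0156 j [-0.44  0.29  1.85  0.    1.    1.94]
```

Request:
step_arm --pt "0 0 0 1" --pt "0 0 0 1"

```text
clock: 12.62
tcp_pos: [0.4822, -0.1024, 0.0846]
tool_rot: [-2.878, 1.255, 0.0]
contact_force: [2.0, 6.7, 0.1]
width: 0.0156
```

```bash
python3 -c "
from go import *
st()"
```

```text
t 12.62 tcp [ 0.4822 -0.1024  0.0846] jaw -137.1 F [2.  6.7 0.1] Tq [ 1.13 -0.43  0.12] w 0.0156 j [-0.44  0.29  1.85  0.    1.    1.96]
```

Request:
step_arm --pt "0 0 0 1" --pt "0 0 0 1"

```text
clock: 12.78
tcp_pos: [0.4822, -0.1024, 0.0846]
tool_rot: [-2.867, 1.281, -0.0]
contact_force: [3.3, 6.7, -0.8]
width: 0.0155
```

```bash
python3 -c "
from go import *
st()"
```

```text
t 12.78 tcp [ 0.4822 -0.1024  0.0846] jaw -138.1 F [ 3.3  6.7 -0.8] Tq [ 1.14 -0.47  0.06] w 0.0155 j [-0.44  0.29  1.85  0.    1.    1.97]
```

Request:
step_arm --pt "0 0 0 1" --pt "0 0 0 1"

```text
clock: 12.95
tcp_pos: [0.4822, -0.1024, 0.0846]
tool_rot: [-2.856, 1.305, -0.0]
contact_force: [3.5, 6.8, -0.9]
width: 0.0158
```

```bash
python3 -c "
from go import *
st()"
```

```text
t 12.95 tcp [ 0.4822 -0.1024  0.0846] jaw -139.1 F [ 3.5  6.8 -0.9] Tq [ 1.23 -0.48  0.19] w 0.0158 j [-0.44  0.29  1.85  0.    1.    1.99]
```

Request:
step_arm --pt "0 0 0 1" --pt "0 0 0 1"

```text
clock: 13.12
tcp_pos: [0.4822, -0.1024, 0.0846]
tool_rot: [-2.845, 1.33, -0.0]
contact_force: [3.5, 6.7, -0.2]
width: 0.0155
```

```bash
python3 -c "
from go import *
st()"
```

```text
t 13.12 tcp [ 0.4822 -0.1024  0.0846] jaw -140.1 F [ 3.5  6.7 -0.2] Tq [ 1.17 -0.56  0.19] w 0.0155 j [-0.44  0.29  1.85  0.    1.    2.01]
```

Second click at jaw ≈ -138.5, again with a dip and return. On to the third, expected at ≈ -159.

Request:
step_arm --pt "0 0 0 2" --pt "0 0 0 4" --pt "0 0 0 6" --pt "0 0 0 8" --pt "0 0 0 10" --pt "0 0 0 12" --pt "0 0 0 14" --pt "0 0 0 14"

```text
clock: 13.78
tcp_pos: [0.4824, -0.1022, 0.0846]
tool_rot: [-2.66, 1.668, -0.0]
contact_force: [3.7, 8.1, -0.8]
width: 0.0158
```

```bash
python3 -c "
from go import *
st()"
```

```text
t 13.78 tcp [ 0.4824 -0.1022  0.0846] jaw -154.2 F [ 3.7  8.1 -0.8] Tq [ 1.27 -0.58  0.21] w 0.0158 j [-0.44  0.29  1.85  0.    1.    2.25]
```

Request:
step_arm --pt "0 0 0 1" --pt "0 0 0 2" --pt "0 0 0 2"

```text
clock: 14.03
tcp_pos: [0.4824, -0.1022, 0.0846]
tool_rot: [-2.631, 1.713, -0.0]
contact_force: [3.5, 8.4, -1.7]
width: 0.0155
```

```bash
python3 -c "
from go import *
st()"
```

```text
t 14.03 tcp [ 0.4824 -0.1022  0.0846] jaw -156.1 F [ 3.5  8.4 -1.7] Tq [ 1.27 -0.58  0.13] w 0.0155 j [-0.44  0.29  1.85  0.    1.    2.29]
```

Request:
step_arm --pt "0 0 0 1" --pt "0 0 0 1"

```text
clock: 14.2
tcp_pos: [0.4824, -0.1022, 0.0846]
tool_rot: [-2.616, 1.736, -0.0]
contact_force: [4.1, 9.0, 0.3]
width: 0.0154
```

```bash
python3 -c "
from go import *
st()"
```

```text
t 14.2 tcp [ 0.4824 -0.1022  0.0846] jaw -157.1 F [4.1 9.  0.3] Tq [ 1.26 -0.61  0.1 ] w 0.0154 j [-0.44  0.29  1.85  0.    1.    2.3 ]
```

Request:
step_arm --pt "0 0 0 1" --pt "0 0 0 1"

```text
clock: 14.37
tcp_pos: [0.4824, -0.1022, 0.0846]
tool_rot: [-2.601, 1.759, -0.0]
contact_force: [3.9, 7.8, 0.6]
width: 0.0158
```

```bash
python3 -c "
from go import *
st()"
```

```text
t 14.37 tcp [ 0.4824 -0.1022  0.0846] jaw -158.1 F [3.9 7.8 0.6] Tq [ 1.28 -0.62  0.09] w 0.0158 j [-0.44  0.29  1.85  0.    1.    2.32]
```

Request:
step_arm --pt "0 0 0 1" --pt "0 0 0 1"

```text
clock: 14.53
tcp_pos: [0.4825, -0.1022, 0.0846]
tool_rot: [-2.585, 1.781, -0.0]
contact_force: [4.1, 6.9, -1.4]
width: 0.0157
```

```bash
python3 -c "
from go import *
st()
for c in ('top','side'):
    I,D=arm.grab_frame(c);cv2.imwrite(f'pics/{c}5.png',I);np.save(c+'5.npy',D)
    st()
a=cv2.imread('pics/top5.png')[140:310,140:340]
cv2.imwrite('pics/c5.png',np.hstack([cv2.resize(x,(390,322),interpolation=cv2.INTER_CUBIC) for x in (a,I[210:350,170:340])]))
"
```

```text
t 14.53 tcp [ 0.4825 -0.1022  0.0846] jaw -159.1 F [ 4.1  6.9 -1.4] Tq [ 1.37 -0.58  0.16] w 0.0157 j [-0.44  0.29  1.85  0.    1.    2.34]
t 14.58 tcp [ 0.4825 -0.1022  0.0846] jaw -159.1 F [ 4.3  7.6 -1. ] Tq [ 1.3  -0.64  0.22] w 0.0155 j [-0.44  0.29  1.85  0.    1.    2.34]
t 14.63 tcp [ 0.4824 -0.1022  0.0846] jaw -159.1 F [ 3.7  8.3 -1.4] Tq [ 1.28 -0.68  0.25] w 0.0161 j [-0.44  0.29  1.85  0.    1.    2.34]
```

View pics/c5.png

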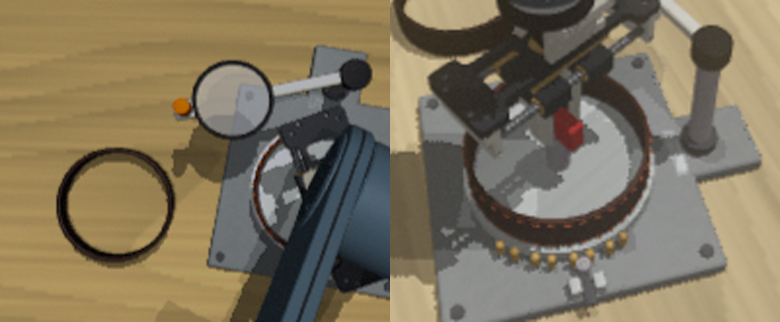

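Torque dipped to 0.09 and returned to about 0.22 N m at 60.0° of turn. The side view shows the roller at the third pair of pins. Last checks on the arm angle, the seating and the bystanders.

```bash
python3 - <<'E'
from m import *
from go import st
I=cv2.imread("pics/top5.png");D=np.load("top5.npy")
_,P=orange("top",I,D);h=(P[...,2]>.21)&(P[...,2]<.225)&(np.hypot(P[...,0]-.575,P[...,1]-.066)<.03)
q=P[h].mean(0);print("peg",q,"q",np.arctan2(q[1]+.123,.62-q[0])-.137)
S=cv2.imread("pics/side5.png")
cv2.imwrite("pics/c6.png",cv2.resize(S[290:350,200:290],None,fx=8,fy=8,interpolation=cv2.INTER_CUBIC))
a=cv2.imread("pics/side0.png").astype(int);print("spare hoop diff",np.abs(a-S)[185:230,170:200].mean(),"wallet/jar",np.abs(a-S)[362:,200:370].mean())
E
```

```text
peg [0.57478887 0.06525329 0.21794149] q 1.1980989502578037
spare hoop diff 10.128395061728394 wallet/jar 14.207932263814616
```

View pics/c6.png

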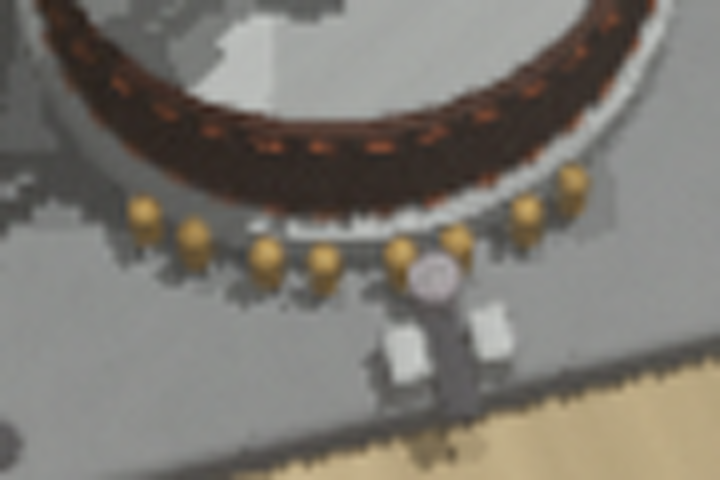

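Request:
step_arm --pt "0 0 0 0" --pt "0 0 0 0" --pt "0 0 0 0" --pt "0 0 0 0" --pt "0 0 0 0" --pt "0 0 0 0" --pt "0 0 0 0" --pt "0 0 0 0"

```text
clock: 15.3
tcp_pos: [0.4825, -0.1022, 0.0846]
tool_rot: [-2.586, 1.78, -0.0]
contact_force: [3.5, 7.2, -1.9]
width: 0.0158
```

```bash
python3 - <<'E'
from go import *
st();S,D=arm.grab_frame("side");st()
a=cv2.imread("pics/side5.png").astype(int);print("change in pins region",np.abs(a-S)[290:350,200:290].mean())
E
```

```text
t 15.3 tcp [ 0.4825 -0.1022  0.0846] jaw -159.1 F [ 3.5  7.2 -1.9] Tq [ 1.31 -0.68  0.24] w 0.0158 j [-0.44  0.29  1.85  0.    1.    2.34]
t 15.35 tcp [ 0.4825 -0.1022  0.0846] jaw -159.1 F [ 4.4  8.5 -1.2] Tq [ 1.28 -0.6   0.24] w 0.0156 j [-0.44  0.29  1.85  0.    1.    2.34]
change in pins region 1.0252469135802469
```

The close-up shows eight pins. The roller, at (435,278), sits between the third pair, and the pins don't move while held.

```bash
python3 -c "
from rig import arm
print(arm.hand_in())"
```

```text
the job is handed in; nothing more can be done
None
```

I swung the magnifier arm clear of the hoop, turned the red knob clockwise to the third stop, and handed the job in at about 15.4 s while still gripping and holding the knob.

- **Magnifier arm:** I gripped it by the orange peg and swung it to the robot's left. The last picture puts it at about 1.20 rad, past the 1.05 needed and short of the 1.3 stop.
- **Knob:** I gripped it at 45 N and turned it 60.0°. Each click showed as a drop in wrist torque followed by its return, at about 19–20°, 39–40° and 59–60° of turn.
- **Third stop:** In the side picture the roller sits between the third pair of pins. With the pose held for another 0.7 s, the pins did not move and the torque stayed at about 0.24 N m, roughly the spring's own pull.
- **Side load:** A steady sideways force of about 8 to 9 N remained on the knob, well under the limits.
- **Bystanders:** I never went near the spare hoop, wallet or jar. A before/after picture comparison of their areas did show differences. I put these down to shadows and the robot moving, but did not measure the three objects again.

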